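Turn the condiment row round for the customers' side

TASK

The four condiment containers in the metal rack are to stand in the wooden rack, in the reverse order, because the wooden rack will be seen from the customers' side: seen from your side, the one that stands leftmost in the metal rack goes into the rightmost compartment of the wooden rack, the next into the one beside it, and so on to the last. Stand each upright on the floor of its own compartment and let none tip over on the way.

Things in the scene. Friction and masses are not known exactly. Their poses are not given: they have to be found in the camera images.
- tall_tin: tall food tin with a plain paper label: the largest of the four, 64 mm diameter, 112 mm high (grip at about 70 mm up; 0.3 kg). Loose, round, origin at the centre of its underside, z up. At the start it stands upright in a compartment of the steel rack.
- spice_jar: spice jar with a screw cap and a printed side: slim cylinder 47 mm diameter, 98 mm high (grip at about 55 mm up; 0.11 kg). Loose, round, origin at the centre of its underside, z up. At the start it stands upright in a compartment of the steel rack.
- dredger: plain metal shaker with a domed, perforated top: 55 mm diameter body up to 60 mm, 57 mm top, 83 mm high in all (grip at about 40 mm up; 0.16 kg). Loose, round, origin at the centre of its underside, z up. At the start it stands upright in a compartment of the steel rack.
- squat_jar: squat glass jar with a flat metal lid: 60 mm diameter, 62 mm high, the lowest of the four (grip at about 40 mm up; 0.18 kg). Loose, round, origin at the centre of its underside, z up. At the start it stands upright in a compartment of the steel rack.
- steel_rack: Bare metal rack, ends not raised; the containers start here, on white pads. About 370 x 96 mm (own y, x), fixed. Four compartments in a row at own y = +0.135, +0.045, -0.045, -0.135 m, x = 0; 86 mm inside, walls 4 mm thick, tops 15 mm over the worktop; floor 5 mm over the origin (centre of underside, on the worktop). x points away from the robot (within 0.1 rad), y to its left: +0.135 is leftmost.
- wooden_rack: Empty wooden rack, ends raised to 22 mm; the containers go here. About 370 x 96 mm (own y, x), fixed. Four compartments in a row at own y = +0.135, +0.045, -0.045, -0.135 m, x = 0; 86 mm inside, walls 4 mm thick, tops 15 mm over the worktop; floor 5 mm over the origin (centre of underside, on the worktop). x points away from the robot (within 0.1 rad), y to its left: +0.135 is leftmost.
- pad_tall_tin: White square pad, 78 x 78 x 3 mm, fixed on the floor of the steel rack's compartment in which the tall tin stands at the start; it stays there and so marks that container's starting place. Origin: centre of its underside.
- pad_spice_jar: White square pad, 78 x 78 x 3 mm, fixed on the floor of the steel rack's compartment in which the spice jar stands at the start; it stays there and so marks that container's starting place. Origin: centre of its underside.
- pad_dredger: White square pad, 78 x 78 x 3 mm, fixed on the floor of the steel rack's compartment in which the dredger stands at the start; it stays there and so marks that container's starting place. Origin: centre of its underside.
- pad_squat_jar: White square pad, 78 x 78 x 3 mm, fixed on the floor of the steel rack's compartment in which the squat jar stands at the start; it stays there and so marks that container's starting place. Origin: centre of its underside.
Not all that is in view belongs to the job. Leave any black or yellow look-alike of the dredger alone. What is shaped like the spice_jar but blue is not meant.

How it is judged:
By the outcome, as a careful person would: the job done as asked, in the order asked, and still so for the second after the job is handed in, with the robot touching nothing.
It also fails if it takes over 96 s, if anything falls off the work surface, if the arm or the gripper's body presses on something with over 40 N, if the wrist force passes 120 N, or if a joint passes its speed limit or range.

ROBOT

A 6-joint arm with a two-finger parallel gripper is mounted at the origin on a cart in front of the work surface, level with it; the furniture and walls round the work are solid. World frame = base frame: x ahead of the robot, y to its left, z up, the work surface at z = 0. Lengths are in m, angles in degrees, forces in N, time in s.
With the tool pointing down it reaches from about 0.4 to 0.825 m from the base axis. Payload 7 kg.
Tool frame: the origin (TCP) lies at the very end of the fingers, on their centre line; the grasp point (between the pads) lies hold_point_z behind it (hold_point_z is the distance from the TCP to the grasp point, in m); z points along the fingers, y is the line along which they close (so a half turn about z gives the same grasp; the last joint's range is limited). The gripper opens to 88 mm and grips with 3 to 60 N. Pads are 19 mm wide; open, the fingers measure 130 mm over their backs; the gripper's body (78 mm by 193 mm) begins 47 mm behind the grasp point.
Start: joints at [16.507, 20.546, 0.682, 0, -70.136, -16.507], TCP at [0.675, -0, 0.227] pointing down, gripper open.
Joint ranges: [-176.03, 176.03], [-82.01, 121.73], [-58.28, 71.71], [-173.87, 95.51], [-174.79, -0.11], [-173.66, 173.66]. Speed limits (degrees/s): [136.94, 136.94, 172.46, 180, 180, 180].

INTERFACE

Orientations are given as [roll, pitch, yaw] about the fixed x, y, z axes, in that order (R = Rz(yaw) Ry(pitch) Rx(roll)).
In Python, from plant import get_obs, snapshot, close_job, hold_point_z gives the robot as it stands.
- The arm moves only by the tool play_rows, never from a script. Its argument "commands" is a list that holds one entry, the list of rows, each a list of 7 numbers: the shift along the tool's x, y, z in cm, then the turn, a rotation vector about the tool's x, y, z in degrees, then the opening, from 0 (shut) to 1 (fully open). In form: [[[x, y, z, ax, ay, az, fingers], ...]]. A call has 1 to 20 rows; each row is the pose to reach, as a shift and turn from the pose commanded when the call began, along the tool's axes at that moment; what a row does not reach only later rows make up. A row lasts 1/12 s, in which the tool goes at most 41.7 mm and 7.16 degrees, less where a joint would pass 70% of its speed; a pose out of reach is approached as far as the arm can. A call with a gripper value outside its range is refused whole. The fingers move at their own pace and stop on an object; the grip force is fixed at half the most. Time passes only in rows, so rows that repeat a pose let the fingers close. It gives the time, the measured TCP pose, the force, the opening and the grip force at its end, in the units of the state.
- get_obs(): the state, without advancing time (a new reading comes with each control period).
- snapshot(name): name is "scene" or "side" or "wrist"; returns a dict with "frame" (400x640x3 uint8, red, green, blue), "camera_matrix" (3x3 intrinsics, pixels), "origin" and "attitude" of the camera in the world. Camera axes: x right, y down, z forward; pixel columns grow to the right and rows downward; lengths in m; the calibration is good to about 2 mm. The wrist camera is an equidistant fisheye: a pixel r from the principal point sees the ray r / f radians off the axis. A picture is of the moment at which its call begins. There is no depth.
- close_job(): hands the job in; it is judged then, once.
The state is a dict: "clock": time; "joint_pos": joint angles; "qvel": joint speeds; "tau": joint torques, N m; "tool_pos": TCP position; "orientation": TCP orientation; "force": force on the tool from outside, world axes, zero at the start; "moment": the same for the moment, N m; "opening": finger opening in m; "gripper_force": force on a finger pad.
Only numpy, scipy, OpenCV 4.12 (cv2) and the standard library are available. Lean on these libraries where they do the work, as an engineer would, in place of code of your own. Each camera call takes 0.05 s, during which the arm holds its last target. There are 200 camera calls.

## Working session

There is one attempt and no reset: what is moved stays moved. The work goes in short steps, Python scripts to look and compute and a tool call to move; the robot and the scene stay as the last step left them, time stands still between calls to the robot, and variables do not carry over. Pictures are saved under pics/ and viewed, at most 14 in all, crops included, and the job is handed in when it is done.

Besides the shell and the picture viewer there is one more tool, called after "Request:" in YAML: its name, and indented under it one key for each argument. play_rows: Moves the arm, as the interface text tells. Its arguments: {"type":"object","properties":{"commands":{"type":"array","items":{"type":"array","items":{"type":"array","items":{"type":"number"}}}}},"required":["commands"]}

```bash
mkdir -p pics; ls
python3 - <<'E'
from plant import *
import cv2,numpy as np
print(hold_point_z, get_obs())
for n in("scene","side"):
    s=snapshot(n); cv2.imwrite(f"pics/{n}0.png",s["frame"][:,:,::-1]); print(n,s["camera_matrix"],s["origin"],s["attitude"])
E
```

```text
pics
0.0188 {'clock': 0.0, 'joint_pos': array([ 1.65072079e+01,  2.05920351e+01,  6.34378052e-01, -1.86874093e-02,
       -7.01354505e+01, -1.65070574e+01]), 'qvel': array([ 0.03839713, -0.03083979,  0.00311376,  0.03135413, -0.030614  ,
        0.00551996]), 'tau': array([-8.00930356e-04, -5.82726967e+01,  2.93058443e+01,  6.99745238e+00,
        6.93249181e-03, -2.06530804e-04]), 'tool_pos': array([ 6.74521955e-01, -2.92865901e-05,  2.25625007e-01]), 'orientation': array([ 1.79905738e+02, -9.61406316e-03, -9.00062058e+01]), 'force': array([-0.5011169 , -0.79517658, -0.4195459 ]), 'moment': array([ 0.02447073, -0.02864273, -0.00422384]), 'gripper_force': 0.0, 'opening': 0.08748063749092355}
scene [[434.23967457   0.         319.55951937]
 [  0.         434.23967457 199.06554935]
 [  0.           0.           1.        ]] [ 0.10769467 -0.25781092  0.72571711] [-140.26503854   -0.43677257  -55.14646383]
side [[444.22154886   0.         320.39326669]
 [  0.         444.22154886 199.74380639]
 [  0.           0.           1.        ]] [0.62019805 0.58884177 0.76834745] [-142.76704765   -0.66342768  175.95871272]
```

View pics/scene0.png

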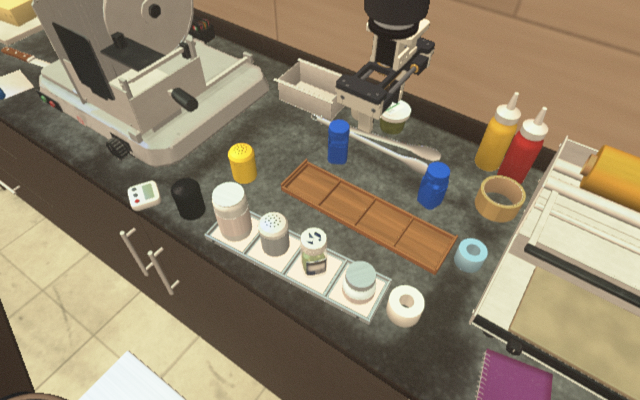

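View pics/side0.png

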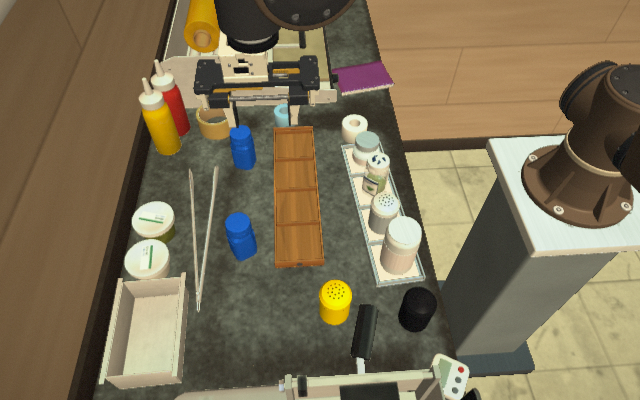

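The metal rack, left to right, holds the tin (scene px 230,210), dredger (273,232), spice jar (314,250) and squat jar (360,282). The wooden rack spans roughly (283,180) to (456,250). I'll zoom in for corners.

Run:
```python
import cv2
for n,(x,y,w,h,k) in dict(scene=(200,150,265,175,3),side=(270,120,160,170,3.5)).items():
    c=cv2.imread(f"pics/{n}0.png")[y:y+h,x:x+w]
    c=cv2.resize(c,None,fx=k,fy=k,interpolation=cv2.INTER_CUBIC)
    for i in range(0,w,20):
        cv2.putText(c,str(x+i),(int(i*k),10),0,.35,(0,255,255),1);cv2.line(c,(int(i*k),12),(int(i*k),18),(0,255,255),1)
    for i in range(0,h,20): cv2.putText(c,"-"+str(y+i),(0,int(i*k)+4),0,.35,(0,255,255),1)
    cv2.imwrite(f"pics/{n}0c.png",c)
```

```text
(no output)
```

View pics/scene0c.png

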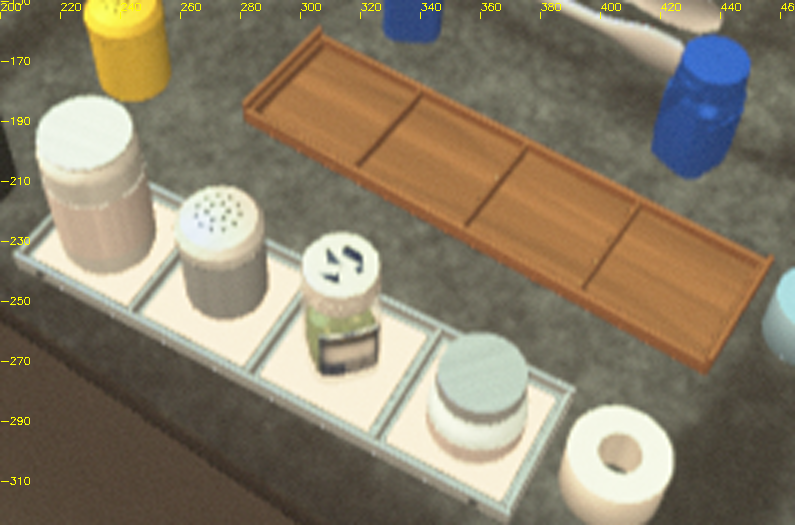

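View pics/side0c.png

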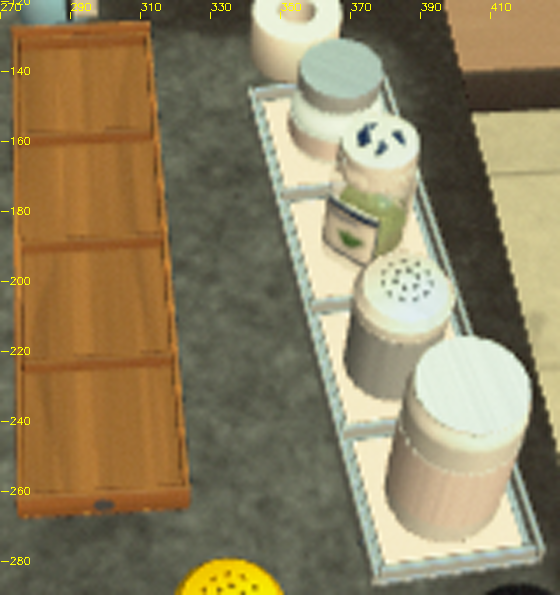

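Corners, dividers and top centres are readable in both views; casting rays at the known heights.

```bash
cat > h.py <<'E'
import numpy as np,cv2
from scipy.spatial.transform import Rotation as R
from scipy.optimize import least_squares
CAM=dict(scene=([434.24,319.56,199.07],[0.10769467,-0.25781092,0.72571711],[-140.26503854,-0.43677257,-55.14646383],(200,150,3)),
side=([444.22,320.39,199.74],[0.62019805,0.58884177,0.76834745],[-142.76704765,-0.66342768,175.95871272],(270,120,3.5)))
def cast(n,u,v,z,crop=True):
    (f,cx,cy),o,a,(x0,y0,k)=CAM[n]
    if crop:u,v=x0+u/k,y0+v/k
    d=R.from_euler('xyz',a,degrees=True).apply([(u-cx)/f,(v-cy)/f,1]); o=np.array(o)
    return (o+d*(z-o[2])/d[2])[:2]
def fit(W,L):
    W,L=map(np.array,(W,L))
    f=lambda p:(W-(p[:2]+L@np.array([[np.cos(p[2]),np.sin(p[2])],[-np.sin(p[2]),np.cos(p[2])]]))).ravel()
    s=least_squares(f,[.5,0,0]); return s.x,np.abs(s.fun.reshape(-1,2)).max(0),(s.fun.reshape(-1,2)*1e3).round(1).tolist()
E
python3 - <<'E'
from h import *
np.set_printoptions(precision=4,suppress=True)
X,Y=.048,.185
wood=dict(scene=[(320,28,X,Y,.022),(244,106,-X,Y,.022),(707,360,-X,-Y,.022),(771,259,X,-Y,.022),(420,97,X-.002,.09,.015),(358,163,.002-X,.09,.015),(527,150,X-.002,0,.015),(466,225,.002-X,0,.015),(638,207,X-.002,-.09,.015),(583,288,.002-X,-.09,.015)],
side=[(12,27,X,-Y,.022),(151,22,-X,-Y,.022),(18,494,X,Y,.022),(188,488,-X,Y,.022)])
steel=dict(scene=[(16,254,-X,Y,.015),(507,508,-X,-Y,.015),(574,388,X,-Y,.015)],side=[(249,89,X,-Y,.015),(374,574,X,Y,.015),(541,546,-X,Y,.015)])
for nm,D in(("wood",wood),("steel",steel)):
    for n in D: print(nm,n,*fit([cast(n,u,v,z) for u,v,_,_,z in D[n]],[(x,y) for _,_,x,y,_ in D[n]]))
    p,_,_=fit([cast(n,u,v,z) for n in D for u,v,_,_,z in D[n]],[(x,y) for n in D for _,_,x,y,_ in D[n]])
    c,s=np.cos(p[2]),np.sin(p[2])
    print(nm,p,np.degrees(p[2]),[ (p[:2]+y*np.array([-s,c])).round(4).tolist() for y in(.135,.045,-.045,-.135)])
for nm,a,b,z in(("tin",(86,134),(472,387),.12),("dredger",(218,212),(406,280),.09),("spice",(341,266),(381,142),.106),("squat",(482,370),(341,70),.07)):
    print(nm,cast("scene",*a,z),cast("side",*b,z))
print("blue base",cast("side",245,255,0,0),cast("side",245,165,0,0),"yellow",cast("side",335,320,0,0))
E
```

```text
wood scene [ 0.6221 -0.0218 -0.0024] [0.0075 0.0043] [[0.0, 0.4], [0.3, -1.6], [0.9, 4.3], [-0.9, 2.8], [-7.5, -2.1], [7.2, -0.8], [-5.8, -1.7], [5.2, -1.3], [-5.6, 0.6], [6.1, -0.6]]
wood side [ 0.6214 -0.0168 -0.0025] [0.0018 0.003 ] [[-0.1, 1.8], [0.4, 2.2], [-1.8, -3.0], [1.5, -1.0]]
wood [ 0.6219 -0.0204 -0.0024] -0.1377223500097501 [[0.6222, 0.1146], [0.622, 0.0246], [0.6218, -0.0654], [0.6216, -0.1554]]
steel scene [0.4523 0.0348 0.0895] [0.0028 0.0065] [[1.2, -6.5], [1.7, 4.4], [-2.8, 2.0]]
steel side [0.4489 0.0352 0.0873] [0.0024 0.0063] [[-1.7, 6.3], [-0.7, -2.0], [2.4, -4.3]]
steel [0.4507 0.035  0.0915] 5.242864462011265 [[0.4384, 0.1694], [0.4466, 0.0798], [0.4548, -0.0098], [0.463, -0.0994]]
tin [0.4364 0.1677] [0.4355 0.1744]
dredger [0.4526 0.0809] [0.4502 0.0835]
spice [ 0.4544 -0.0097] [ 0.4527 -0.0042]
squat [ 0.4623 -0.1032] [ 0.4596 -0.0985]
blue base [0.7289 0.1349] [ 0.7365 -0.104 ] yellow [0.5631 0.2802]
```

Request:
play_rows:
  commands:
    - [[-0.8,1.2,0,0,0,-0.5,1],[-2.5,3.6,0,0,0,-1,1],[-5,7,0,0,0,-2,1],[-7.5,10.5,0,0,0,-3,1],[-10,14,0,0,0,-4,1],[-12.5,17.5,0,0,0,-5,1],[-15,21,0,0,0,-5.2,1],[-16.5,23.1,0,0,0,-5.2,1],[-17,23.8,0,0,0,-5.2,1],[-17,23.8,0,0,0,-5.2,1],[-17,23.8,0,0,0,-5.2,1],[-17,23.8,0,0,0,-5.2,1]]

```text
clock: 1.1
tool_pos: [0.4375, 0.1698, 0.2265]
orientation: [180.0, -0.0, -84.8]
force: [0.7, -0.5, 2.1]
opening: 0.0873
gripper_force: 0.0
```

```bash
cat >> h.py <<'E'
def go(x,y,z,rot):
    "tool-axis shift (cm) and az (deg) from the measured pose to TCP (x,y,z), closing line turned rot deg from world x"
    from plant import get_obs
    o=get_obs(); a=np.radians(o["orientation"][2]); d=np.array([x,y,z])-o["tool_pos"]
    az=o["orientation"][2]-(-90+rot)
    print(o["clock"].__round__(2),"at",o["tool_pos"].round(4),o["orientation"].round(2),"open",round(o["opening"],4),"-> dx %.2f dy %.2f dz %.2f az %.1f"%(100*(d[0]*np.cos(a)+d[1]*np.sin(a)),100*(d[0]*np.sin(a)-d[1]*np.cos(a)),-100*d[2],az))
E
python3 - <<'E'
from h import *
from plant import *
go(.4365,.170,.059,5.2)
s=snapshot("wrist");cv2.imwrite("pics/w1.png",s["frame"][:,:,::-1]);print(s["camera_matrix"][0],s["origin"],s["attitude"])
E
```

```text
1.1 at [0.4375 0.1698 0.2265] [ 1.80e+02 -1.00e-02 -8.48e+01] open 0.0873 -> dx -0.03 dy 0.10 dz 16.75 az -0.0
[309.70691629   0.         320.80587053] [0.44290539 0.09055544 0.38329696] [ 1.62797871e+02  2.06695311e-02 -1.74822267e+02]
```

View pics/w1.png

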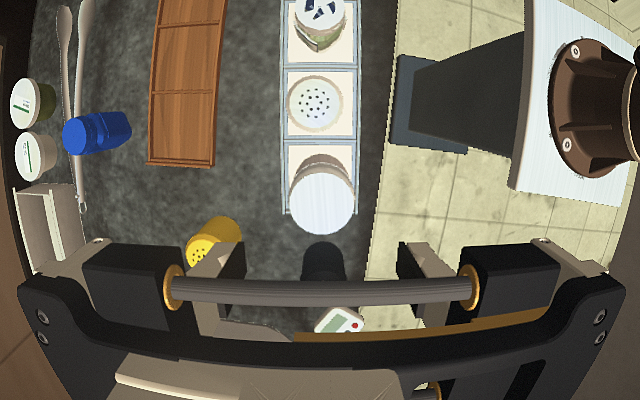

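The wrist view shows the tin top centred at px (322,197) between the fingers; casting gives about (0.436, 0.171), which agrees. Descend and grip.

Request:
play_rows:
  commands:
    - [[0,0.1,1.5,0,0,0,1],[-0.1,0.1,4,0,0,0,1],[-0.1,0.1,7,0,0,0,1],[-0.1,0.1,10,0,0,0,1],[-0.1,0.1,13,0,0,0,1],[-0.1,0.1,15.5,0,0,0,1],[-0.1,0.1,16.5,0,0,0,1],[-0.1,0.1,16.7,0,0,0,1],[-0.1,0.1,16.7,0,0,0,1],[-0.1,0.1,16.7,0,0,0,0.6],[-0.1,0.1,16.7,0,0,0,0.3],[-0.1,0.1,16.7,0,0,0,0],[-0.1,0.1,16.7,0,0,0,0],[-0.1,0.1,16.7,0,0,0,0],[-0.1,0.1,16.7,0,0,0,0],[-0.1,0.1,16.7,0,0,0,0],[-0.1,0.1,16.7,0,0,0,0]]

```text
clock: 2.57
tool_pos: [0.4365, 0.1714, 0.0603]
orientation: [-179.9, 0.0, -84.8]
force: [-0.2, -0.7, 6.7]
opening: 0.0636
gripper_force: 30.0
```

```bash
python3 -c "
from h import *
go(.4365,.170,.18,5.2);go(.6216,-.1554,.18,0)"
```

```text
2.57 at [0.4365 0.1714 0.0603] [-1.7992e+02  4.0000e-02 -8.4770e+01] open 0.0636 -> dx 0.14 dy 0.01 dz -11.97 az 0.0
2.57 at [0.4365 0.1714 0.0603] [-1.7992e+02  4.0000e-02 -8.4770e+01] open 0.0636 -> dx 34.23 dy -15.45 dz -11.97 az 5.2
```

Request:
play_rows:
  commands:
    - [[0,0,-1,0,0,0,0],[0,0,-3,0,0,0,0],[0,0,-6,0,0,0,0],[0,0,-9,0,0,0,0],[0.2,0,-11.5,0,0,0,0],[1,-0.5,-12,0,0,0,0],[3,-1.4,-12,0,0,0.5,0],[6,-2.7,-12,0,0,1,0],[9,-4.1,-12,0,0,1.5,0],[12,-5.4,-12,0,0,2,0],[15,-6.8,-12,0,0,2.5,0],[18,-8.1,-12,0,0,3,0],[21,-9.5,-12,0,0,3.5,0],[24,-10.8,-12,0,0,4,0],[27,-12.2,-12,0,0,4.5,0],[30,-13.5,-12,0,0,5,0],[32.5,-14.7,-12,0,0,5.2,0],[33.8,-15.3,-12,0,0,5.2,0],[34.2,-15.4,-12,0,0,5.2,0],[34.2,-15.4,-12,0,0,5.2,0]]

```text
clock: 4.23
tool_pos: [0.6196, -0.1566, 0.1779]
orientation: [179.9, 0.0, -90.1]
force: [-0.3, 0.7, -2.7]
opening: 0.0637
gripper_force: 30.0
```

Run:
```python
from h import *
from plant import *
go(.6216,-.1554,.0583,0)
s=snapshot("wrist");cv2.imwrite("pics/w2.png",s["frame"][:,:,::-1]);print(s["camera_matrix"][0:2],s["origin"],s["attitude"])
```

```text
4.23 at [ 0.6196 -0.1566  0.1779] [ 1.7985e+02  2.0000e-02 -9.0100e+01] open 0.0637 -> dx -0.12 dy -0.20 dz 11.96 az -0.1
[[309.70691629   0.         320.80587053]
 [  0.         309.70691629 205.26674761]] [ 0.61800796 -0.2362715   0.33467818] [ 1.62761606e+02 -1.33371700e-01  1.79878855e+02]
```

View pics/w2.png

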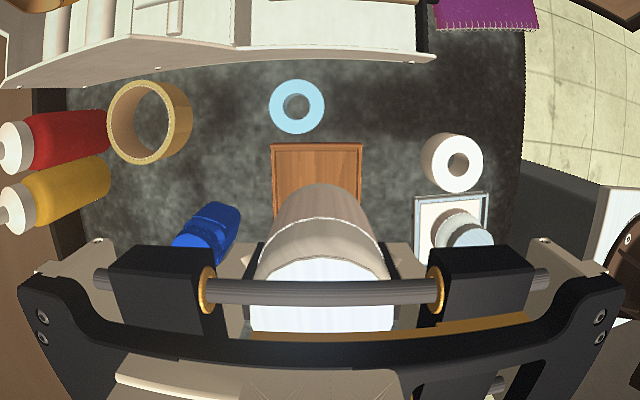

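The wrist view shows the tin held and the wooden rack's right end corners at px (271,144) and (362,144). I'll check that end's position.

```bash
cat >> h.py <<'E'
def wcast(u,v,z,o,a):
    p=np.array([u-320.806,v-205.267]);r=np.hypot(*p);t=r/309.707
    d=R.from_euler('xyz',a,degrees=True).apply([*(p/r*np.sin(t)),np.cos(t)]);o=np.array(o)
    return (o+d*(z-o[2])/d[2])[:2].round(4)
E
python3 -c "
from h import *
o=[0.61800796,-0.2362715,0.33467818];a=[1.62761606e+02,-1.33371700e-01,1.79878855e+02]
for u,v in((271,144),(362,144)):print(wcast(u,v,.022,o,a))
for u,v in((225,205),(205,245)):print('blue',wcast(u,v,.09,o,a),wcast(u,v,0,o,a))"
```

```text
[ 0.668  -0.2046]
[ 0.5756 -0.2042]
blue [ 0.6994 -0.1608] [ 0.7293 -0.1331]
blue [ 0.7231 -0.1228] [ 0.7618 -0.081 ]
```

Request:
play_rows:
  commands:
    - [[-0.1,-0.2,1,0,0,0,0],[-0.1,-0.2,3,0,0,0,0],[-0.1,-0.2,5.5,0,0,0,0],[-0.1,-0.2,8,0,0,0,0],[-0.1,-0.2,10,0,0,0,0],[-0.1,-0.2,11.2,0,0,0,0],[-0.1,-0.2,11.8,0,0,0,0],[-0.1,-0.2,12,0,0,0,0],[-0.1,-0.2,12,0,0,0,0],[-0.1,-0.2,12,0,0,0,0],[-0.1,-0.2,12,0,0,0,0]]

```text
clock: 5.2
tool_pos: [0.6231, -0.1547, 0.0609]
orientation: [-179.9, -0.0, -90.0]
force: [0.2, 0.5, -2.3]
opening: 0.064
gripper_force: 30.0
```

```bash
python3 -c "
from h import *
go(.6218,-.1545,.0573,0)"
```

```text
5.2 at [ 0.6231 -0.1547  0.0609] [-179.87   -0.    -89.99] open 0.064 -> dx -0.02 dy 0.13 dz 0.36 az 0.0
```

Request:
play_rows:
  commands:
    - [[0,0,0.2,0,0,0,0],[0,0,0.3,0,0,0,0],[0,0,0.3,0,0,0,0],[0,0,0.3,0,0,0,0.8],[0,0,0.3,0,0,0,0.9],[0,0,0.3,0,0,0,1],[0,0,0.3,0,0,0,1],[0,0,0.3,0,0,0,1],[0,0,0.3,0,0,0,1],[0,0,-0.5,0,0,0,1],[0,0,-2,0,0,0,1],[0,0,-5,0,0,0,1],[0,0,-8.5,0,0,0,1],[0,0,-12,0,0,0,1],[0,0,-14,0,0,0,1],[0,0,-14,0,0,0,1]]

```text
clock: 6.53
tool_pos: [0.625, -0.1552, 0.2064]
orientation: [-179.5, -0.1, -90.0]
force: [0.7, -0.1, 0.4]
opening: 0.0877
gripper_force: 0.0
```

Request:
play_rows:
  commands:
    - [[-0.8,0.6,0,0,0,0,1],[-2.7,2,0,0,0,-0.5,1],[-5.4,4,0,0,0,-1,1],[-8,6,0,0,0,-2,1],[-10.7,7.9,0,0,0,-3,1],[-13.4,9.8,0,0,0,-4,1],[-16,11.7,0,0,0,-5,1],[-18.7,13.6,0,0,0,-5.2,1],[-21.3,15.5,0,0,0,-5.2,1],[-23,16.7,0,0,0,-5.2,1],[-23.7,17.1,0,0,0,-5.2,1],[-23.7,17.1,0,0,0,-5.2,1],[-23.7,17.1,0,0,0,-5.2,1],[-23.7,17.1,0,0,0,-5.2,1]]

```text
clock: 7.7
tool_pos: [0.4514, 0.0818, 0.1993]
orientation: [180.0, -0.0, -84.8]
force: [0.0, -0.2, -0.6]
opening: 0.0875
gripper_force: 0.0
```

Run:
```python
from h import *
from plant import *
go(.451,.082,.031,5.2)
s=snapshot("wrist");cv2.imwrite("pics/w3.png",s["frame"][:,:,::-1]);print(list(s["origin"]),list(s["attitude"]))
```

```text
7.7 at [0.4514 0.0818 0.1993] [ 1.7997e+02 -2.0000e-02 -8.4810e+01] open 0.0875 -> dx -0.03 dy 0.04 dz 16.83 az -0.0
[np.float64(0.4568744958055403), np.float64(0.0025763082370136203), np.float64(0.35608232071295537)] [np.float64(162.80806079636693), np.float64(-0.00884278366462916), np.float64(-174.82713916848337)]
```

View pics/w3.png

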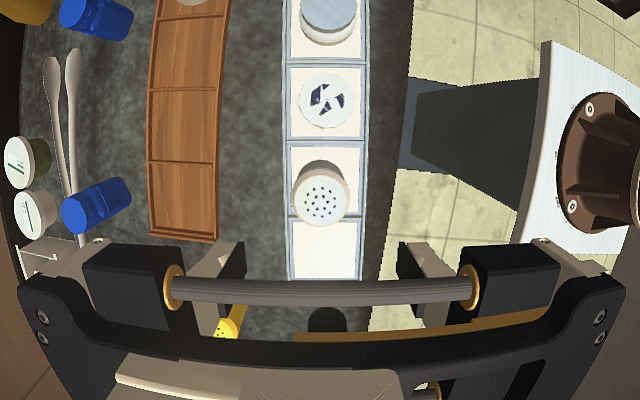

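The dredger top is at px (322,198), on the same spot the tin was, so the alignment is good. The tin stands in the rightmost compartment, partly visible at (190,0).

Request:
play_rows:
  commands:
    - [[0,0,1.5,0,0,0,1],[0,0,4,0,0,0,1],[0,0,7,0,0,0,1],[0,0,10,0,0,0,1],[0,0,13,0,0,0,1],[0,0,15.5,0,0,0,1],[0,0,16.4,0,0,0,1],[0,0,16.6,0,0,0,1],[0,0,16.6,0,0,0,1],[0,0,16.6,0,0,0,0.6],[0,0,16.6,0,0,0,0.3],[0,0,16.6,0,0,0,0],[0,0,16.6,0,0,0,0],[0,0,16.6,0,0,0,0],[0,0,16.6,0,0,0,0],[0,0,16.6,0,0,0,0],[0,0,16.6,0,0,0,0]]

```text
clock: 9.17
tool_pos: [0.4518, 0.0825, 0.0341]
orientation: [-179.9, 0.0, -84.8]
force: [0.9, 0.3, 5.8]
opening: 0.0556
gripper_force: 30.0
```

```bash
python3 -c "
from h import *
go(.6205,-.0645,.153,20)
o=[0.4568745,0.0025763,0.3560823];a=[162.808,-0.0088,-174.827]
print('dredger',wcast(322,198,.089,o,a),'spice',wcast(326,101,.106,o,a))
for u in(148,214):print(wcast(u,238,.022,o,a))"
```

```text
9.17 at [0.4518 0.0825 0.0341] [-1.7994e+02  2.0000e-02 -8.4780e+01] open 0.0556 -> dx 16.18 dy -15.46 dz -11.89 az -14.8
dredger [0.4489 0.078 ] spice [ 0.4536 -0.0069]
[0.6701 0.171 ]
[0.5738 0.159 ]
```

Request:
play_rows:
  commands:
    - [[0,0,-1,0,0,0,0],[0,0,-3,0,0,0,0],[0,0,-6,0,0,0,0],[0,0,-9,0,0,0,0],[0,-0.2,-11.5,0,0,0,0],[0.8,-0.8,-12,0,0,-1,0],[2.4,-2.3,-12,0,0,-3,0],[4.5,-4.3,-12,0,0,-5,0],[6.6,-6.3,-12,0,0,-7,0],[8.7,-8.3,-12,0,0,-9,0],[10.8,-10.3,-12,0,0,-11,0],[12.9,-12.3,-12,0,0,-13,0],[14.8,-14.2,-12,0,0,-14.8,0],[15.8,-15.1,-12,0,0,-14.8,0],[16.2,-15.5,-12,0,0,-14.8,0],[16.2,-15.5,-12,0,0,-14.8,0],[16.2,-15.5,-12,0,0,-14.8,0],[16.2,-15.5,-12,0,0,-14.8,0]]

```text
clock: 10.67
tool_pos: [0.6194, -0.0643, 0.1535]
orientation: [180.0, 0.0, -70.0]
force: [0.5, -0.1, -1.0]
opening: 0.0556
gripper_force: 30.0
```

Run:
```python
from h import *
from plant import *
go(.6205,-.0645,.030,20)
s=snapshot("scene");cv2.imwrite("pics/s4.png",s["frame"][:,:,::-1])
```

```text
10.67 at [ 0.6194 -0.0643  0.1535] [ 1.7997e+02  2.0000e-02 -6.9990e+01] open 0.0556 -> dx 0.06 dy -0.10 dz 12.35 az 0.0
```

View pics/s4.png

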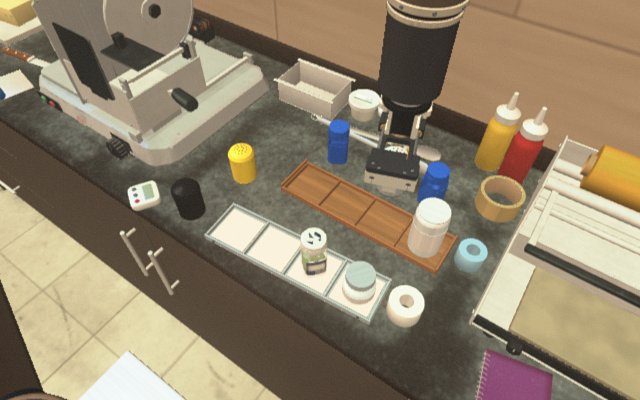

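The tin stands upright in the rightmost compartment (px 430,228) and the dredger is held above its own. Lower and release.

Request:
play_rows:
  commands:
    - [[0.1,-0.1,1,0,0,0,0],[0.1,-0.1,3,0,0,0,0],[0.1,-0.1,5.5,0,0,0,0],[0.1,-0.1,8,0,0,0,0],[0.1,-0.1,10,0,0,0,0],[0.1,-0.1,11.4,0,0,0,0],[0.1,-0.1,11.9,0,0,0,0],[0.1,-0.1,12.1,0,0,0,0],[0.1,-0.1,12.3,0,0,0,0],[0.1,-0.1,12.3,0,0,0,0],[0.1,-0.1,12.3,0,0,0,0],[0.1,-0.1,12.3,0,0,0,0]]

```text
clock: 11.72
tool_pos: [0.6223, -0.0655, 0.0315]
orientation: [-179.9, -0.0, -70.0]
force: [0.3, -0.3, -1.2]
opening: 0.0555
gripper_force: 30.0
```

Request:
play_rows:
  commands:
    - [[0,0,0,0,0,0,0.7],[0,0,0,0,0,0,0.8],[0,0,0,0,0,0,0.9],[0,0,0,0,0,0,1],[0,0,0,0,0,0,1],[0,0,0,0,0,0,1],[0,0,-0.8,0,0,0,1],[0,0,-2.5,0,0,0,1],[0,0,-5.5,0,0,0,1],[0,0,-9,0,0,0,1],[0,0,-12.5,0,0,0,1],[0,0,-15.5,0,0,0,1],[0,0,-17,0,0,0,1],[0,0,-17,0,0,0,1],[0,0,-17,0,0,0,1]]

```text
clock: 12.97
tool_pos: [0.622, -0.0655, 0.2023]
orientation: [-179.8, -0.0, -70.0]
force: [0.3, -0.1, -0.4]
opening: 0.0875
gripper_force: 0.0
```

```bash
python3 -c "
from h import *
go(.4535,-.0075,.2,5.2)"
```

```text
12.97 at [ 0.622  -0.0655  0.2023] [-1.7983e+02 -2.0000e-02 -7.0000e+01] open 0.0875 -> dx -11.21 dy 13.85 dz 0.23 az 14.8
```

Request:
play_rows:
  commands:
    - [[-0.5,0.6,0,0,0,1,1],[-1.7,2.1,0,0,0,3,1],[-3.6,4.4,0,0,0,6,1],[-5.5,6.8,0,0,0,9,1],[-7.4,9.2,0,0,0,12,1],[-9.3,11.5,0,0,0,14,1],[-10.7,13.2,0,0,0,14.8,1],[-11.2,13.8,0,0,0,14.8,1],[-11.2,13.8,0,0,0,14.8,1],[-11.2,13.8,0,0,0,14.8,1],[-11.2,13.8,0,0,0,14.8,1]]

```text
clock: 13.88
tool_pos: [0.4541, -0.0076, 0.2003]
orientation: [180.0, -0.0, -84.8]
force: [1.3, -0.2, 0.3]
opening: 0.0876
gripper_force: 0.0
```

Run:
```python
from h import *
from plant import *
go(.4535,-.0075,.044,5.2)
s=snapshot("wrist");cv2.imwrite("pics/w5.png",s["frame"][:,:,::-1]);print(list(map(float,s["origin"])),list(map(float,s["attitude"])))
```

```text
13.88 at [ 0.4541 -0.0076  0.2003] [ 1.7998e+02 -2.0000e-02 -8.4790e+01] open 0.0876 -> dx -0.02 dy 0.06 dz 15.63 az 0.0
[0.45962851067921795, -0.08683791636753356, 0.3570964198402004] [162.80394068813342, 0.0016210248899242675, -174.8096968215026]
```

View pics/w5.png

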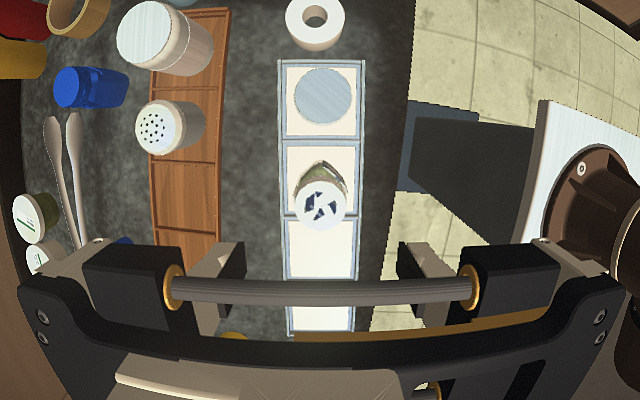

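The dredger (155,128) and tin (155,40) stand upright in the two right compartments. The spice jar cap at (321,203) is centred. Descend.

Request:
play_rows:
  commands:
    - [[0,0,1.5,0,0,0,1],[0,0,4,0,0,0,1],[0,0,7,0,0,0,1],[0,0,10,0,0,0,1],[0,0,13,0,0,0,1],[0,0,15,0,0,0,1],[0,0,15.5,0,0,0,1],[0,0,15.6,0,0,0,1],[0,0,15.6,0,0,0,1],[0,0,15.6,0,0,0,0.6],[0,0,15.6,0,0,0,0.4],[0,0,15.6,0,0,0,0.2],[0,0,15.6,0,0,0,0],[0,0,15.6,0,0,0,0],[0,0,15.6,0,0,0,0],[0,0,15.6,0,0,0,0],[0,0,15.6,0,0,0,0]]

```text
clock: 15.35
tool_pos: [0.454, -0.0074, 0.045]
orientation: [-180.0, 0.0, -84.8]
force: [-0.5, -0.0, 5.7]
opening: 0.0527
gripper_force: 30.0
```

```bash
python3 -c "
from h import *
go(.6218,.0255,.164,0)
o=[0.459629,-0.086838,0.357096];a=[162.804,0,-174.81]
print('spice',wcast(321,203,.106,o,a),'squat',wcast(323,96,.07,o,a))"
```

```text
15.35 at [ 0.454  -0.0074  0.045 ] [-1.7995e+02  1.0000e-02 -8.4780e+01] open 0.0527 -> dx -1.75 dy -17.01 dz -11.90 az 5.2
spice [ 0.4526 -0.0115] squat [ 0.459  -0.1021]
```

Opening is 52.7 mm, not 47, so I'll look before lifting.

Run:
```python
from h import *
from plant import *
a=snapshot("scene")["frame"][190:290,240:390,::-1]; b=snapshot("side")["frame"][110:230,310:460,::-1]
c=snapshot("wrist")["frame"][120:,130:500,::-1]
r=lambda i,h:cv2.resize(i,(int(i.shape[1]*h/i.shape[0]),h),interpolation=cv2.INTER_CUBIC)
top=np.hstack([r(a,265),r(b,265)]); bot=r(c,290)
w=max(top.shape[1],bot.shape[1]); p=lambda i:cv2.copyMakeBorder(i,0,0,0,w-i.shape[1],0)
cv2.imwrite("pics/c6.png",np.vstack([p(top),p(bot)])); o=get_obs();print(o["opening"],o["gripper_force"])
```

```text
0.05314933644673696 30.00140338903293
```

View pics/c6.png

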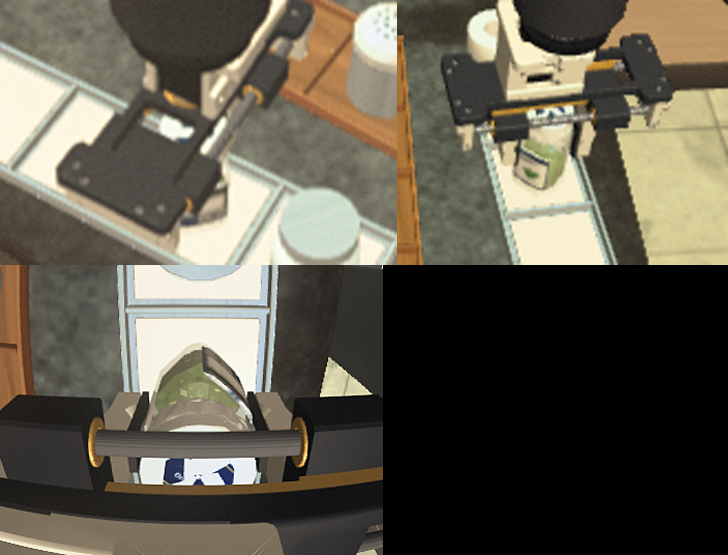

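The jar is upright between the pads; its body is faceted with flat label faces, which explains the width. Small test lift.

Request:
play_rows:
  commands:
    - [[0,0,-0.3,0,0,0,0],[0,0,-0.8,0,0,0,0],[0,0,-1.3,0,0,0,0],[0,0,-1.5,0,0,0,0],[0,0,-1.5,0,0,0,0],[0,0,-1.5,0,0,0,0]]

```text
clock: 16.0
tool_pos: [0.4536, -0.0075, 0.0597]
orientation: [-180.0, 0.0, -84.8]
force: [0.3, 0.0, -0.8]
opening: 0.0525
gripper_force: 30.0
```

Run:
```python
from h import *
from plant import *
go(.6218,.0255,.164,0)
a=snapshot("side")["frame"][110:230,310:460,::-1]; b=snapshot("wrist")["frame"][120:,130:500,::-1]
r=lambda i,h:cv2.resize(i,(int(i.shape[1]*h/i.shape[0]),h),interpolation=cv2.INTER_CUBIC)
cv2.imwrite("pics/c7.png",np.hstack([r(a,290),r(b,290)]))
```

```text
16.0 at [ 0.4536 -0.0075  0.0597] [-1.7998e+02  1.0000e-02 -8.4800e+01] open 0.0525 -> dx -1.77 dy -17.05 dz -10.43 az 5.2
```

View pics/c7.png

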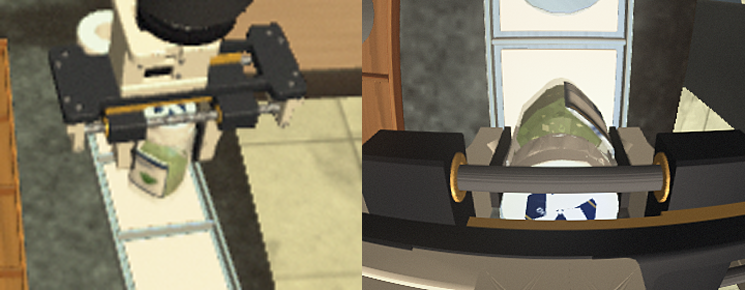

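It lifted cleanly and upright with weight on the sensor, so carry on.

Request:
play_rows:
  commands:
    - [[0,0,-1,0,0,0,0],[0,0,-3,0,0,0,0],[0,0,-5.5,0,0,0,0],[0,0,-8,0,0,0,0],[0,-0.2,-10,0,0,0,0],[-0.1,-1,-10.4,0,0,0.5,0],[-0.3,-2.8,-10.4,0,0,1,0],[-0.5,-5.2,-10.4,0,0,2,0],[-0.8,-7.6,-10.4,0,0,3,0],[-1,-10,-10.4,0,0,4,0],[-1.3,-12.4,-10.4,0,0,5,0],[-1.5,-14.6,-10.4,0,0,5.2,0],[-1.7,-16.3,-10.4,0,0,5.2,0],[-1.8,-17,-10.4,0,0,5.2,0],[-1.8,-17,-10.4,0,0,5.2,0],[-1.8,-17,-10.4,0,0,5.2,0],[-1.8,-17,-10.4,0,0,5.2,0]]

```text
clock: 17.52
tool_pos: [0.6202, 0.0255, 0.1631]
orientation: [179.9, -0.0, -90.0]
force: [-0.1, -0.2, -0.9]
opening: 0.0527
gripper_force: 30.0
```

```bash
python3 -c "
from h import *
go(.6218,.0265,.042,0)"
```

```text
17.52 at [0.6202 0.0255 0.1631] [ 1.7993e+02 -1.0000e-02 -9.0010e+01] open 0.0527 -> dx -0.10 dy -0.16 dz 12.11 az -0.0
```

Request:
play_rows:
  commands:
    - [[-0.1,-0.1,1,0,0,0,0],[-0.1,-0.1,3,0,0,0,0],[-0.1,-0.1,5.5,0,0,0,0],[-0.1,-0.1,8,0,0,0,0],[-0.1,-0.1,10,0,0,0,0],[-0.1,-0.1,11.3,0,0,0,0],[-0.1,-0.1,11.8,0,0,0,0],[-0.1,-0.1,12,0,0,0,0],[-0.1,-0.1,12.2,0,0,0,0],[-0.1,-0.1,12.2,0,0,0,0],[-0.1,-0.1,12.2,0,0,0,0],[-0.1,-0.1,12.2,0,0,0,0]]

```text
clock: 18.52
tool_pos: [0.6228, 0.0269, 0.0425]
orientation: [-179.9, 0.0, -90.0]
force: [0.2, -0.6, -0.7]
opening: 0.0534
gripper_force: 30.0
```

Request:
play_rows:
  commands:
    - [[0,0,0,0,0,0,0.65],[0,0,0,0,0,0,0.75],[0,0,0,0,0,0,0.85],[0,0,0,0,0,0,1],[0,0,0,0,0,0,1],[0,0,0,0,0,0,1],[0,0,0,0,0,0,1],[0,0,-0.8,0,0,0,1],[0,0,-2.5,0,0,0,1],[0,0,-5.5,0,0,0,1],[0,0,-9,0,0,0,1],[0,0,-12.5,0,0,0,1],[0,0,-15,0,0,0,1],[0,0,-15.5,0,0,0,1],[0,0,-15.5,0,0,0,1],[0,0,-15.5,0,0,0,1]]

```text
clock: 19.85
tool_pos: [0.6219, 0.0268, 0.1966]
orientation: [-180.0, 0.0, -90.0]
force: [0.3, 0.5, -0.7]
opening: 0.0876
gripper_force: 0.0
```

```bash
python3 -c "
from h import *
go(.461,-.101,.2,5.2)"
```

```text
19.85 at [0.6219 0.0268 0.1966] [-1.7999e+02  3.0000e-02 -9.0010e+01] open 0.0876 -> dx 12.79 dy 16.09 dz -0.34 az -5.2
```

Request:
play_rows:
  commands:
    - [[0.5,0.7,-0.3,0,0,-0.5,1],[1.8,2.3,-0.3,0,0,-1,1],[3.7,4.6,-0.3,0,0,-2,1],[5.6,7,-0.3,0,0,-3,1],[7.5,9.4,-0.3,0,0,-4,1],[9.4,11.8,-0.3,0,0,-5,1],[11.2,14,-0.3,0,0,-5.2,1],[12.4,15.6,-0.3,0,0,-5.2,1],[12.8,16.1,-0.3,0,0,-5.2,1],[12.8,16.1,-0.3,0,0,-5.2,1],[12.8,16.1,-0.3,0,0,-5.2,1],[12.8,16.1,-0.3,0,0,-5.2,1]]

```text
clock: 20.85
tool_pos: [0.4618, -0.1009, 0.1992]
orientation: [180.0, -0.0, -84.8]
force: [0.9, 0.2, 0.0]
opening: 0.0879
gripper_force: 0.0
```

Run:
```python
from h import *
from plant import *
go(.461,-.101,.032,5.2)
s=snapshot("wrist");cv2.imwrite("pics/w8.png",s["frame"][:,:,::-1]);print(list(map(float,s["origin"])),list(map(float,s["attitude"])))
```

```text
20.85 at [ 0.4618 -0.1009  0.1992] [ 1.7997e+02 -1.0000e-02 -8.4780e+01] open 0.0879 -> dx 0.00 dy 0.08 dz 16.72 az 0.0
[0.46735868238232736, -0.18016054901733283, 0.3560313719851657] [162.7924516962974, -0.003179491012810616, -174.79620024812957]
```

View pics/w8.png

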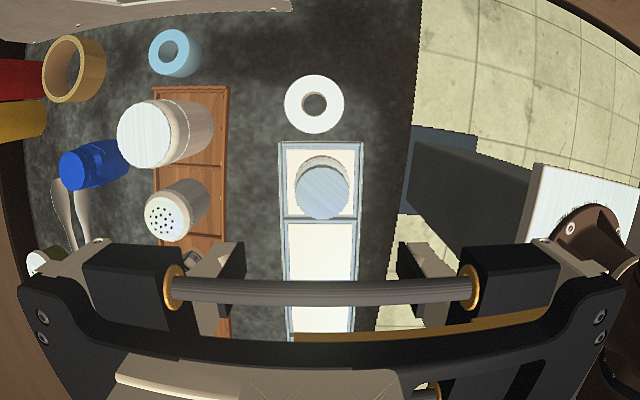

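The squat jar lid at (323,192) is centred. Descend and grip.

Request:
play_rows:
  commands:
    - [[0,0.1,1.5,0,0,0,1],[0,0.1,4,0,0,0,1],[0,0.1,7,0,0,0,1],[0,0.1,10,0,0,0,1],[0,0.1,13,0,0,0,1],[0,0.1,15.6,0,0,0,1],[0,0.1,16.5,0,0,0,1],[0,0.1,16.7,0,0,0,1],[0,0.1,16.7,0,0,0,1],[0,0.1,16.7,0,0,0,0.6],[0,0.1,16.7,0,0,0,0.3],[0,0.1,16.7,0,0,0,0],[0,0.1,16.7,0,0,0,0],[0,0.1,16.7,0,0,0,0],[0,0.1,16.7,0,0,0,0],[0,0.1,16.7,0,0,0,0]]

```text
clock: 22.23
tool_pos: [0.4608, -0.1013, 0.0333]
orientation: [-179.9, -0.0, -84.8]
force: [-1.4, 1.5, 7.5]
opening: 0.0582
gripper_force: 30.0
```

```bash
python3 -c "
from h import *
go(.620,.1155,.192,-30)"
```

```text
22.23 at [ 0.4608 -0.1013  0.0333] [-179.93   -0.    -84.79] open 0.0582 -> dx -20.14 dy -17.83 dz -15.87 az 35.2
```

Request:
play_rows:
  commands:
    - [[0,0,-1,0,0,0,0],[0,0,-3,0,0,0,0],[0,0,-6,0,0,0,0],[0,0,-9,0,0,0,0],[0,0,-12,0,0,0,0],[-0.2,-0.2,-14.8,0,0,0,0],[-0.8,-0.7,-15.9,0,0,2,0],[-2.4,-2.1,-15.9,0,0,5,0],[-4.5,-4,-15.9,0,0,9,0],[-6.7,-5.9,-15.9,0,0,13,0],[-8.9,-7.9,-15.9,0,0,17,0],[-11.1,-9.8,-15.9,0,0,21,0],[-13.3,-11.8,-15.9,0,0,25,0],[-15.5,-13.7,-15.9,0,0,29,0],[-17.7,-15.6,-15.9,0,0,33,0],[-19.3,-17,-15.9,0,0,37,0],[-20.1,-17.8,-15.9,0,0,39,0],[-20.1,-17.8,-15.9,0,0,39,0],[-20.1,-17.8,-15.9,0,0,39,0],[-20.1,-17.8,-15.9,0,0,39,0]]

```text
clock: 23.9
tool_pos: [0.6186, 0.1145, 0.1911]
orientation: [180.0, -0.1, -123.8]
force: [0.1, -1.2, -1.5]
opening: 0.0583
gripper_force: 30.0
```

Run:
```python
from h import *
from plant import *
go(.620,.1155,.030,-34)
for n in("side","wrist"):
    s=snapshot(n)["frame"][:,:,::-1]
    hsv=cv2.cvtColor(s.copy(),cv2.COLOR_BGR2HSV); m=cv2.inRange(hsv,(108,150,60),(125,255,255))
    k,l,st,c=cv2.connectedComponentsWithStats(m); print(n,[r[:5].tolist() for r in st[1:] if r[4]>150])
    cv2.imwrite(f"pics/{n}9.png",s)
```

```text
23.9 at [0.6186 0.1145 0.1911] [ 1.7996e+02 -5.0000e-02 -1.2376e+02] open 0.0583 -> dx -0.16 dy -0.06 dz 16.11 az 0.2
side [[230, 141, 26, 29, 220], [225, 212, 32, 49, 654]]
wrist [[75, 64, 80, 48, 3171], [217, 219, 50, 46, 809]]
```

View pics/side9.png

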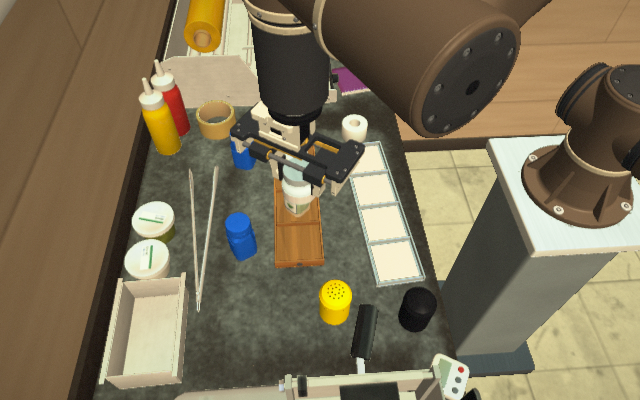

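The side view shows the jar held over the last compartment, with the body turned clear of the blue jar (px 240,236). Lower and release.

Request:
play_rows:
  commands:
    - [[-0.1,-0.1,1,0,0,0,0],[-0.1,-0.1,3.5,0,0,0,0],[-0.1,-0.1,6.5,0,0,0,0],[-0.1,-0.1,9.5,0,0,0,0],[-0.1,-0.1,12,0,0,0,0],[-0.1,-0.1,14,0,0,0,0],[-0.1,-0.1,15.3,0,0,0,0],[-0.1,-0.1,15.8,0,0,0,0],[-0.1,-0.1,16,0,0,0,0],[-0.1,-0.1,16.2,0,0,0,0],[-0.1,-0.1,16.2,0,0,0,0],[-0.1,-0.1,16.2,0,0,0,0],[-0.1,-0.1,16.2,0,0,0,0]]

```text
clock: 25.08
tool_pos: [0.6215, 0.1156, 0.0305]
orientation: [-179.9, 0.1, -123.8]
force: [0.2, -0.0, -1.1]
opening: 0.0582
gripper_force: 30.0
```

Request:
play_rows:
  commands:
    - [[0,0,0,0,0,0,0.72],[0,0,0,0,0,0,0.8],[0,0,0,0,0,0,0.9],[0,0,0,0,0,0,1],[0,0,0,0,0,0,1],[0,0,0,0,0,0,1],[0,0,0,0,0,0,1],[0,0,-0.8,0,0,0,1],[0,0,-2.5,0,0,0,1],[0,0,-5.5,0,0,0,1],[0,0,-9,0,0,0,1],[0,0,-13,0,0,0,1],[0,0,-17,0,0,0,1],[0,3,-20,0,0,0,1],[0,6,-20,0,0,0,1],[0,9,-20,0,0,0,1],[0,12,-20,0,0,0,1],[0,12,-20,0,0,0,1],[0,12,-20,0,0,0,1]]

```text
clock: 26.67
tool_pos: [0.5201, 0.1828, 0.2309]
orientation: [-180.0, 0.1, -123.7]
force: [-0.3, 0.4, 0.3]
opening: 0.0877
gripper_force: 0.0
```

Run:
```python
from h import *
from plant import *
a=snapshot("scene")["frame"][:,:,::-1][110:290,200:500]; b=snapshot("side")["frame"][:,:,::-1][90:300,220:440]
r=lambda i,w:cv2.resize(i,(w,int(i.shape[0]*w/i.shape[1])),interpolation=cv2.INTER_CUBIC)
A,B=r(a,400),r(b,400);h=max(len(A),len(B));p=lambda i:cv2.copyMakeBorder(i,0,h-len(i),0,0,0)
cv2.imwrite("pics/f.png",np.hstack([p(A),p(B)]))
```

```text
(no output)
```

View pics/f.png

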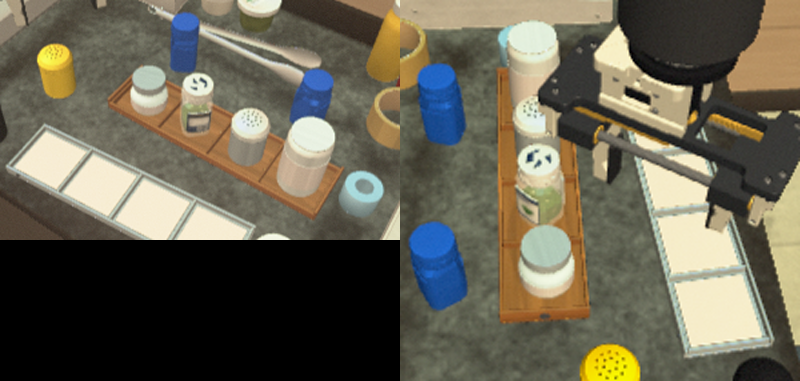

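All four stand upright, each in its own compartment: squat jar (150,90), spice jar (198,105), dredger (248,135), tin (305,155), left to right. That is the reverse of the metal rack, and the robot is clear.

```bash
python3 -c "
from plant import *
print(close_job())"
```

```text
the job is handed in; nothing more can be done
None
```

I handed the job in at about 27 s: all four containers stand upright in the wooden rack in reverse order (left to right: squat jar, spice jar, dredger, tall tin), confirmed in the final camera view, but no verdict came back.

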